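# Feed one blank and nudge it onto the green sheet

### The job

Press the feeder's yellow plunger fully down once and let it come up, so that a single brass blank is ejected onto the grey work board. Then nudge that blank sideways along the board with the fingertips, without picking it up, until all of it lies on the green sheet (not the black one). Leave the other blanks in the magazine and everything else where it is.

Things in the scene. Friction and masses are not known exactly. Their poses are not given: they have to be found in the camera images.
- feeder: Blue blank feeder fixed to the work board. Origin on the board under the centre of its magazine; -x points out of the outlet (roughly to the robot), z up. Magazine: open square tower, 37.5 mm wide, 45 mm high, with a stack of four blanks that stands on the board. Behind it (x +18 to +82 mm, y -25 to +25 mm) a 32 mm high case carries the plunger.
- outlet (a point): Outlet slot at board level in the magazine's front face (feeder x -19 mm, 4 mm up). A full press makes a steel pusher shove the bottom blank out, flat on the board, to about 50 mm in front of the magazine's centre (feeder x -50 mm, y 0). The pusher draws back as the plunger comes up and the stack drops by one. Every full press ejects one more.
- plunger_top (a point): Centre of the top face of the plunger's round yellow cap, 30 mm across, 9 mm thick; 50 mm behind the magazine's centre (feeder x +50 mm), 65 mm above the board when up and 45 mm when fully down.
- plunger (a joint): Plunger travel in m: 0 = up, 0.02 = fully down on a hard stop, moving straight down. Sprung: about 3 N to start it, about 8 to 11 N when fully down; it comes up by itself when let go.
- blank0_center (a point): Centre (half-way up) of the brass disc blank at the bottom of the stack, the one that comes out first: 30 mm across, 8 mm thick, about 30 g, lying flat; its z axis is the disc's axis.
- blank1_center (a point): Centre of the next blank up, alike; it must stay in the magazine (it drops 8 mm when the first one is out).
- blank2_center (a point): Centre of the third blank from the bottom, alike; stays in the magazine.
- blank3_center (a point): Centre of the top blank, alike; stays in the magazine.
- work_board: Fixed raised work board with a flat grey top, 325x700 mm, its top face 50 mm above the bench top (z = 0.05). Feeder, blanks, sheets and bystanders all stand on it. Origin at the centre of its underside, on the bench.
- green_sheet: Square green sheet, 90x90 mm, lying flat and fixed on the board to one side (left or right) of the outlet; paper-thin, so it makes no step to slide over. Origin at its centre, x and y axes along its edges.
- dark_sheet: Square black sheet, 90x90 mm, just as thin and also fixed, on the other side of the outlet; not the one to use. The robot may touch it. Origin at its centre.
- masking_tape: Bystander, loose: roll of beige masking tape lying flat, 92 mm across, 19 mm high. Origin at the centre of its underside. Leave it alone.
- wax_block: Bystander, loose: green wax block, 37x53x24 mm. Origin at the centre of its underside. Leave it alone.
- thread_spool: Bystander, loose: small wooden spool of copper-coloured thread, standing, 24 mm across, 30 mm high. Origin at the centre of its underside. Leave it alone.
- tweezers: Bystander, loose: steel tweezers lying flat, 126x13x9 mm. Origin at the centre of its underside. Leave it alone.
- bench_block: Bystander, loose: square steel bench block on a black pad, 67x67x20 mm. Origin at the centre of its underside. Leave it alone.
- loupe: Bystander, loose: black cylindrical loupe lying on its side, 39x21x21 mm. Origin at the centre of its underside. Leave it alone.

How it is judged:
On the way, in this order (a step that is already met when the one before it is completed fails the run):
1. the plunger is pressed fully down (value of joint plunger above 0.018 m), for 0.05 s.
2. the plunger is up again and one blank lies flat outside the outlet (value of joint plunger below 0.003 m and horizontal distance between blank0_center and feeder above 0.036 m and height (world z) of blank0_center below 0.058 m and angle between blank0_center's own z axis and vertical below 0.1 rad), for 0.1 s.
3. the blank lies wholly on the green sheet (x of blank0_center in the frame of green_sheet between -0.031 and 0.031 m and y of blank0_center in the frame of green_sheet between -0.031 and 0.031 m and height (world z) of blank0_center below 0.058 m and angle between blank0_center's own z axis and vertical below 0.1 rad), for 0.2 s.
At the end, for the whole second after the job is handed in: The ejected blank lies flat on the board, wholly on the green sheet (its centre within 31 mm of the sheet's centre along both sheet axes; 1 mm overhang allowed), the plunger is up (within 3 mm), the other three blanks are still in the magazine (all of step 3 and horizontal distance between each of blank1_center, blank2_center, blank3_center and feeder below 0.008 m and value of joint plunger below 0.003 m and velocity of joint plunger below 0.01 m/s); the robot touches nothing.
It fails at once if the ejected blank is lifted off the board (centre more than 20 mm above the board) (height (world z) of blank0_center above 0.07 m).
It fails at once if a second blank leaves the magazine (horizontal distance between any of blank1_center, blank2_center, blank3_center and feeder above 0.015 m).
It fails at once if a bystander is moved by more than 15 mm (distance of any of masking_tape, wax_block, thread_spool, tweezers, bench_block, loupe from where it was at the start of the episode above 0.015 m).
It also fails if it takes over 48 s, if anything falls off the work surface, if the arm or the gripper's body presses on something with over 40 N, if the wrist force passes 120 N, or if a joint passes its speed limit or range.

### The arm

A 7-joint arm with a two-finger parallel gripper is mounted at the origin on a cart in front of the work surface, level with it; the furniture and walls round the work are solid. World frame = base frame: x ahead of the robot, y to its left, z up, the work surface at z = 0. Lengths are in m, angles in rad, forces in N, time in s.
With the tool pointing down it reaches from about 0.4 to 0.85 m from the base axis. Payload 10.4 kg.
Tool frame: the origin (TCP) lies at the very end of the fingers, on their centre line; the grasp point (between the pads) lies 19 mm behind it; z points along the fingers, y is the direction in which the jaws open and shut (so a half turn about z gives the same grasp; the last joint's range is limited). The gripper opens to 85 mm and grips with 20 to 120 N. Pads are 22 mm wide; open, the fingers measure 114 mm over their backs; the gripper's body (76 mm by 85 mm) begins 54 mm behind the grasp point. The pads swing forward as they close: fully open they stand 13 mm farther back than shut.
Start: joints at [1.198, 0.332, -0.065, 1.46, 0.022, 1.35, -0.088], TCP at [0.214, -0.587, 0.231] pointing down, gripper open.
Joint ranges: [-2.6, 2.6], [-0.5, 2.12], [-1.47, 1.34], [0.16, 2.42], [-1.27, 4.41], [0.06, 2.06], [-2.6, 2.6]. Speed limits (rad/s): [2.22, 2.22, 2.79, 2.79, 3.14, 3.14, 3.14].

### API

Orientations are given as a 3x3 rotation matrix whose columns are the frame's x, y, z axes.
In Python, from workcell import robot gives the robot as it stands.
- The arm moves only by the tool step_arm, never from a script. Its argument "commands" is a list of rows, each a list of 3 entries, a list of its own where there are three numbers: the turn, a rotation vector about the tool's x, y, z each as a share of 2 pi rad, from -1 to 1, then the shift along the tool's x, y, z each as a share of 0.75 m, from -1 to 1, then the opening, from 0 (shut) to 1 (fully open). A call has exactly 8 rows; each row is the pose to reach, as a shift and turn from the pose measured when the call began, along the tool's axes at that moment, turning the shorter way round; what a row does not reach only later rows make up. A row lasts 1/8 s, in which the tool goes at most 62.5 mm and 10.7 degrees, less where a joint would pass 70% of its speed; a pose out of reach is approached as far as the arm can. A call with a number of a shift or a turn outside -1 to 1 is refused whole. A call with a gripper value outside its range is refused whole. The fingers move at their own pace and stop on an object; the grip force is fixed at half the most. Time passes only in rows, so rows that repeat a pose let the fingers close, or fill a call up. It gives the time, the measured TCP pose, the force and the opening at its end, in the units of the state.
- robot.state(): the state, without advancing time (a new reading comes with each control period).
- robot.read_camera(name): name is "scene" or "top" or "wrist"; returns a dict with "image" (480x640x3 uint8, red, green, blue), "z_map" (480x640 float32, m along the optical axis (not along the pixel's ray), 0 where there is no reading), "fx", "fy", "cx", "cy" (pixels), "R" (3x3) and "t" (3): a world point X has camera coordinates R X + t. Camera axes: x right, y down, z forward; pixel columns grow to the right and rows downward; lengths in m; the calibration is good to about 2 mm. A picture is of the moment at which its call begins.
- robot.finish_job(): hands the job in, once; it reports no verdict.
The state is a dict: "time_s": time; "joint_positions": joint angles; "joint_velocities": joint speeds; "effort": joint torques, N m; "tcp_pos": TCP position; "eef_rot": TCP orientation; "ft_force": force on the tool from outside, world axes, zero at the start; "wrist_torque": the same for the moment, N m; "grip_width": finger opening in m.
Only numpy, scipy, OpenCV 4.12 (cv2) and the standard library are available. Lean on these libraries where they do the work, as an engineer would, in place of code of your own. Each camera call takes 0.05 s, during which the arm holds its last target. There are 200 camera calls.

## Working session

There is one attempt and no reset: what is moved stays moved. The work goes in short steps, Python scripts to look and compute and a tool call to move; the robot and the scene stay as the last step left them, time stands still between calls to the robot, and variables do not carry over. Pictures are saved under pics/ and viewed, about 8 in all and at most 12, crops included, and the job is handed in when it is done.

Besides the shell and the picture viewer there is one more tool, called after "Call:" by a JSON object that holds its "api" and its "payload", one argument or row to a line. step_arm: Moves the arm, as the interface text tells. Shift numbers are shares of 0.75 m and turn numbers shares of 2 pi rad, none past 1 either way. Its arguments: {"type":"object","properties":{"commands":{"type":"array"}},"required":["commands"]}

```bash
mkdir -p pics; ls; python3 - <<'E'
from workcell import robot
import cv2,numpy as np
s=robot.state();print(s['time_s'],s['tcp_pos'],np.round(s['eef_rot'],3).tolist(),s['grip_width'])
for n in('top','scene'):
    c=robot.read_camera(n);cv2.imwrite(f'pics/{n}0.png',c['image'][:,:,::-1]);np.savez(f'{n}0.npz',**c)
    print(n,c['fx'],c['cx'],c['cy'],np.round(c['R'],3).tolist(),c['t'])
E
```

```text
pics
0.0 [ 0.21405558 -0.58680118  0.23050296] [[0.939, 0.343, -0.001], [0.343, -0.939, 0.001], [-0.0, -0.001, -1.0]] 0.08542606160873312
top 526.0753504359434 325.1391733194344 231.02614110317944 [[-0.017, -1.0, 0.009], [-0.994, 0.016, -0.112], [0.112, -0.01, -0.994]] [1.26662900e-03 5.99062359e-01 1.30168483e+00]
scene 470.0874989185179 317.07330190086736 235.74220606231057 [[-0.74, -0.672, 0.002], [-0.447, 0.489, -0.749], [0.503, -0.556, -0.662]] [0.43114206 0.32088224 0.7428083 ]
```

View pics/top0.png

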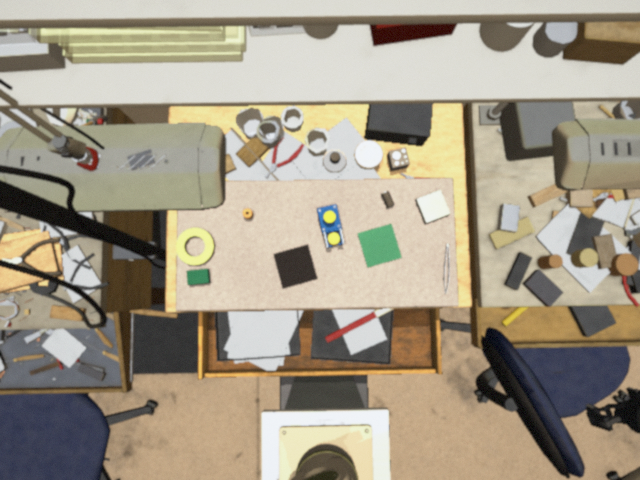

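View pics/scene0.png

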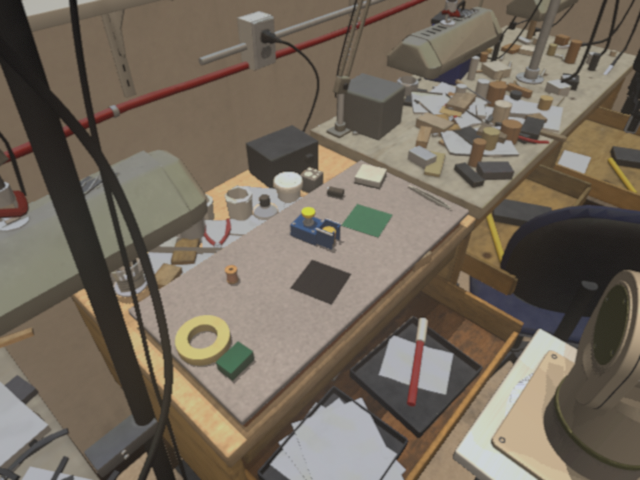

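The top view shows the feeder at about (330,227) with its cap at (329,217) and magazine at (334,239). The green sheet is to the right at (380,245) and the black one to the left at (295,266). The loupe (388,200) and bench block (432,207) lie behind the green sheet.

```bash
cat > h.py <<'E'
import numpy as np,cv2
def px2w(c,u,v,z=None):
    d=np.array([(u-c['cx'])/c['fx'],(v-c['cy'])/c['fy'],1.]);R,t=c['R'],c['t']
    o=-R.T@t;r=R.T@d
    k=float(c['z_map'][int(round(v)),int(round(u))]) if z is None else (z-o[2])/r[2]
    return o+k*r
def world(c):
    v,u=np.mgrid[:480,:640];d=np.stack([(u-c['cx'])/c['fx'],(v-c['cy'])/c['fy'],np.ones(u.shape)],-1)*c['z_map'][...,None]
    return (d-c['t'])@c['R']
def mask(c,lo,hi):
    return cv2.inRange(cv2.cvtColor(c['image'],cv2.COLOR_RGB2HSV),np.array(lo),np.array(hi))
E
python3 - <<'E'
from h import *
for n in('top','scene'):
    c=dict(np.load(f'{n}0.npz'));W=world(c)
    for nm,lo,hi,zr in(('green',(60,100,40),(90,255,255),(.04,.057)),('blue',(100,120,40),(130,255,255),(.04,.12)),('yellow',(24,140,120),(34,255,255),(.06,.13))):
        m=(mask(c,lo,hi)>0)&(W[...,2]>zr[0])&(W[...,2]<zr[1])&(abs(W[...,1])<.2)&(W[...,0]>.3)&(W[...,0]<.8)
        k,l,st,ce=cv2.connectedComponentsWithStats(m.astype(np.uint8))
        for i in range(1,k):
            if st[i,4]<12:continue
            P=W[l==i];z=P[:,2]
            r=cv2.minAreaRect(P[:,:2].astype(np.float32))
            print(n,nm,st[i,4],ce[i].round(1),'med',np.median(P,0).round(4),'zmax',np.percentile(z,[5,95]).round(4),'rect',np.round(r[0],4),np.round(r[1],4),round(r[2],1))
    B=W[(abs(W[...,1]-.1)<.05)&(abs(W[...,0]-.45)<.03)];print('board z',np.median(B[:,2]))
E
```

```text
top green 1064 [379.  245.3] med [ 0.5594 -0.1419  0.051 ] zmax [0.0466 0.0552] rect [ 0.5596 -0.1424] [0.0839 0.083 ] 15.4
top blue 256 [328.7 220.2] med [ 0.6145 -0.0174  0.0821] zmax [0.0777 0.0876] rect [ 0.6228 -0.0174] [0.0638 0.0471] 10.9
top yellow 95 [329.2 217. ] med [ 0.6232 -0.0174  0.1151] zmax [0.1113 0.119 ] rect [ 0.6236 -0.0173] [0.0242 0.024 ] 0.6
board z 0.050123139185529825
scene yellow 89 [307.8 211.5] med [ 0.6226 -0.0145  0.1157] zmax [0.1135 0.1177] rect [ 0.6227 -0.0155] [0.0253 0.0248] 44.3
board z 0.04983232528075005
```

Call:
{"api": "step_arm", "payload": {
  "commands": [
    [[0,0,-0.019],[0.064,-0.043,0],0],
    [[0,0,-0.038],[0.128,-0.087,0],0],
    [[0,0,-0.056],[0.191,-0.13,0],0],
    [[0,0,-0.075],[0.255,-0.174,0],0],
    [[0,0,-0.094],[0.319,-0.217,0],0],
    [[0,0,-0.113],[0.383,-0.26,0],0],
    [[0,0,-0.131],[0.446,-0.304,0],0],
    [[0,0,-0.15],[0.51,-0.347,0],0]
  ]
}}

```text
time_s: 1.1
tcp_pos: [0.4848, -0.2097, 0.2308]
eef_rot: [[0.272, 0.962, -0.001], [0.962, -0.272, 0.001], [0.001, -0.001, -1.0]]
ft_force: [0.5, -1.3, -1.0]
grip_width: -0.0001
```

```bash
cat > go.py <<'E'
# usage: go.py x y z yaw(deg of tool x): shares needed from the present pose
import sys,numpy as np
from scipy.spatial.transform import Rotation as Ro
from workcell import robot
s=robot.state();R=np.array(s['eef_rot']);p=np.array(s['tcp_pos'])
print('t',s['time_s'],'p',p.round(4),'yaw',np.degrees(np.arctan2(R[1,0],R[0,0])).round(1),'F',np.round(s['ft_force'],1),'w',round(s['grip_width'],4),'q',np.round(s['joint_positions'],2))
if len(sys.argv)>4:
    x,y,z,a=map(float,sys.argv[1:5]);a=np.radians(a)
    T=np.array([[np.cos(a),np.sin(a),0],[np.sin(a),-np.cos(a),0],[0,0,-1]])
    print('shift',(R.T@(np.array([x,y,z])-p)/.75).round(4),'turn',(Ro.from_matrix(R.T@T).as_rotvec()/2/np.pi).round(4),'dist',np.linalg.norm(np.array([x,y,z])-p).round(3))
E
python3 go.py .623 -.0165 .19 100.9
```

```text
t 1.1 p [ 0.4848 -0.2097  0.2308] yaw 74.2 F [ 0.5 -1.3 -1. ] w -0.0001 q [ 0.76  0.15 -0.48  1.7   0.07  1.31 -0.01]
shift [0.2979 0.1074 0.0545] turn [-0.0001 -0.0002 -0.074 ] dist 0.241
```

Call:
{"api": "step_arm", "payload": {
  "commands": [
    [[0,0,-0.0105],[0.0425,0.0155,0.008],0],
    [[0,0,-0.021],[0.085,0.031,0.0155],0],
    [[0,0,-0.032],[0.1275,0.046,0.0235],0],
    [[0,0,-0.042],[0.17,0.0615,0.031],0],
    [[0,0,-0.053],[0.213,0.077,0.039],0],
    [[0,0,-0.0635],[0.2555,0.092,0.047],0],
    [[0,0,-0.074],[0.298,0.1075,0.0545],0],
    [[0,0,-0.074],[0.298,0.1075,0.0545],0]
  ]
}}

```text
time_s: 2.1
tcp_pos: [0.6232, -0.0132, 0.1889]
eef_rot: [[-0.194, 0.981, -0.002], [0.981, 0.194, 0.003], [0.003, -0.002, -1.0]]
ft_force: [-0.0, 0.2, -0.3]
grip_width: 0.0001
```

```bash
python3 go.py .623 -.0165 .12 100.9; python3 - <<'E'
from h import *
from workcell import robot
for n in('wrist','scene'):
    c=robot.read_camera(n);cv2.imwrite(f'pics/{n}1.png',c['image'][:,:,::-1]);np.savez(f'{n}1.npz',**c)
    P=c['R']@[.623,-.0165,.115]+c['t'];print(n,P, c['fx']*P[0]/P[2]+c['cx'],c['fy']*P[1]/P[2]+c['cy'])
E
```

```text
t 2.1 p [ 0.6232 -0.0132  0.1889] yaw 101.2 F [-0.   0.2 -0.3] w 0.0001 q [ 0.43  0.43 -0.63  1.49  0.25  1.31 -0.03]
shift [-0.0046 -0.001   0.0918] turn [-0.0003 -0.0005  0.0007] dist 0.069
wrist [-0.00133841  0.01095029  0.22810729] 319.2574715195565 262.2086184640608
scene [-0.01863065 -0.05156231  0.98901109] 308.2179556462857 211.2340895244478
```

View pics/wrist1.png

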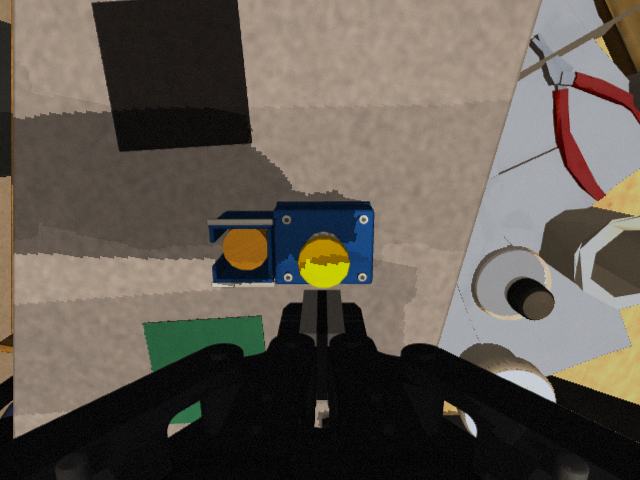

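The wrist view shows the cap at (324,262), where my estimate projects. The stack's top is at (245,248), the feeder points image-left, and the green sheet is below it at about (205,370). I'll refine these from the wrist depth.

```bash
python3 - <<'E'
from h import *
c=dict(np.load('wrist1.npz'));W=world(c)
ROI=np.zeros((480,640),bool);ROI[195:300,195:390]=1
y=(mask(c,(10,120,60),(34,255,255))>0)&ROI
k,l,st,ce=cv2.connectedComponentsWithStats(y.astype(np.uint8))
for i in range(1,k):
    if st[i,4]<150:continue
    P=W[l==i];r=cv2.minEnclosingCircle(P[:,:2].astype(np.float32));print('yel',st[i],np.median(P,0).round(4),np.round(r[0],4),r[1])
b=(mask(c,(100,120,30),(130,255,255))>0)&ROI
for lo,hi,n in((.078,.086,'case'),(.0915,.098,'mag')):
    m=b&(W[...,2]>lo)&(W[...,2]<hi);P=W[m];r=cv2.minAreaRect(P[:,:2].astype(np.float32));print(n,m.sum(),r)
E
```

```text
yel [ 222  229   46   41 1592] [ 0.5767 -0.0265  0.0827] [0.5835 0.0054] 0.05443864315748215
yel [ 298  236   52   52 2137] [ 0.6251 -0.0155  0.1157] [ 0.6198 -0.0019] 0.054947610944509506
case 5041 ((0.6079627275466919, -0.020136553794145584), (0.09902694076299667, 0.050361454486846924), 11.482704162597656)
mag 795 ((0.5766420364379883, -0.02669602259993553), (0.03703901171684265, 0.036372777074575424), 11.800008773803711)
```

Call:
{"api": "step_arm", "payload": {
  "commands": [
    [[0,0,0],[-0.004,0.001,0.03],0],
    [[0,0,0],[-0.004,0.001,0.06],0],
    [[0,0,0],[-0.004,0.001,0.09],0],
    [[0,0,0],[-0.004,0.001,0.1],0],
    [[0,0,0],[-0.004,0.001,0.11],0],
    [[0,0,0],[-0.004,0.001,0.12],0],
    [[0,0,0],[-0.004,0.001,0.1265],0],
    [[0,0,0],[-0.004,0.001,0.1265],0]
  ]
}}

```text
time_s: 3.2
tcp_pos: [0.6236, -0.0209, 0.0959]
eef_rot: [[-0.187, 0.982, -0.002], [0.982, 0.187, -0.001], [-0.0, -0.002, -1.0]]
ft_force: [-6.4, -2.0, 7.1]
grip_width: -0.0005
```

```bash
python3 go.py .6245 -.016 .092 101.7
```

```text
t 3.2 p [ 0.6236 -0.0209  0.0959] yaw 100.8 F [-6.4 -2.   7.1] w -0.0005 q [ 0.42  0.51 -0.6   1.59  0.31  1.14 -0.07]
shift [0.0062 0.0024 0.0052] turn [-0.0004  0.0001 -0.0026] dist 0.006
```

Call:
{"api": "step_arm", "payload": {
  "commands": [
    [[0,0,0],[0,0,0.002],0],
    [[0,0,0],[0,0,0.004],0],
    [[0,0,0],[0,0,0.006],0],
    [[0,0,0],[0,0,0.007],0],
    [[0,0,0],[0,0,0.008],0],
    [[0,0,0],[0,0,0.008],0],
    [[0,0,0],[0,0,0.008],0],
    [[0,0,0],[0,0,0.008],0]
  ]
}}

```text
time_s: 4.2
tcp_pos: [0.624, -0.021, 0.0949]
eef_rot: [[-0.186, 0.983, -0.0], [0.983, 0.186, -0.002], [-0.002, -0.0, -1.0]]
ft_force: [-17.1, 0.7, 34.8]
grip_width: -0.0
```

```bash
python3 go.py; python3 - <<'E'
from h import *
from workcell import robot
c=robot.read_camera('scene');I=c['image'][170:270,250:390];cv2.imwrite('pics/s2.png',cv2.resize(I,None,fx=5,fy=5,interpolation=cv2.INTER_CUBIC)[:,:,::-1])
E
```

```text
t 4.2 p [ 0.624  -0.021   0.0949] yaw 100.7 F [-17.1   0.7  34.8] w -0.0 q [ 0.42  0.51 -0.6   1.59  0.31  1.14 -0.07]
```

View pics/s2.png

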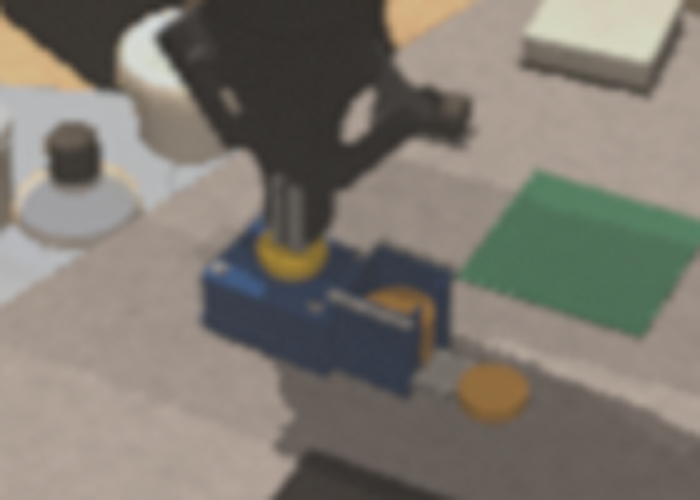

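The plunger is on its hard stop (34.8 N, tip at 0.0949). The blank is out at crop (490,390), with the steel pusher behind it. Next I release the plunger and rise.

Call:
{"api": "step_arm", "payload": {
  "commands": [
    [[0,0,0],[0,0,-0.01],0],
    [[0,0,0],[0,0,-0.03],0],
    [[0,0,0],[0,0,-0.05],0],
    [[0,0,0],[0,0,-0.075],0],
    [[0,0,0],[0,0,-0.1],0],
    [[0,0,0],[0,0,-0.12],0],
    [[0,0,0],[0,0,-0.135],0],
    [[0,0,0],[0,0,-0.135],0]
  ]
}}

```text
time_s: 5.25
tcp_pos: [0.6244, -0.0207, 0.197]
eef_rot: [[-0.186, 0.983, 0.001], [0.983, 0.186, -0.002], [-0.003, 0.001, -1.0]]
ft_force: [0.2, -0.4, -0.6]
grip_width: 0.0001
```

```bash
cat > look.py <<'E'
import sys
from h import *
from workcell import robot
O=np.array([.576,-.0265]);a=np.radians(11.7);X=np.array([np.cos(a),np.sin(a)]);Y=np.array([-X[1],X[0]])
for n in sys.argv[2:]:
    c=robot.read_camera(n);cv2.imwrite(f'pics/{n}{sys.argv[1]}.png',c['image'][:,:,::-1]);W=world(c)
    m=(mask(c,(8,90,40),(34,255,255))>0)&(W[...,2]>.045)&(W[...,2]<.13)&(W[...,0]>.45)&(W[...,0]<.7)&(abs(W[...,1]+.08)<.14)
    k,l,st,ce=cv2.connectedComponentsWithStats(m.astype(np.uint8))
    for i in range(1,k):
        if st[i,4]<20:continue
        P=W[l==i];q=np.median(P,0);cu=px2w(c,*ce[i],z=.058 if q[2]<.065 else q[2]);print(n,st[i,4],ce[i].round(1),'med',q.round(4),'ctr',cu.round(4),'feeder',((cu[:2]-O)@X).round(4),((cu[:2]-O)@Y).round(4))
E
python3 look.py 3 wrist top scene; python3 go.py
```

```text
wrist 1476 [185.  224.6] med [ 0.5293 -0.0356  0.0586] ctr [ 0.5291 -0.0356  0.058 ] feeder -0.0478 0.0006
wrist 1358 [249.1 231. ] med [ 0.5769 -0.0272  0.0747] ctr [ 0.5767 -0.0272  0.0747] feeder 0.0006 -0.0008
wrist 2053 [323.3 244. ] med [ 0.6251 -0.0157  0.1156] ctr [ 0.6251 -0.0156  0.1156] feeder 0.0502 0.0007
scene 128 [307.9 211.9] med [ 0.6221 -0.015   0.1152] ctr [ 0.6217 -0.0142  0.1152] feeder 0.0472 0.0028
scene 137 [348.1 248.2] med [ 0.5248 -0.0333  0.0586] ctr [ 0.5255 -0.034   0.058 ] feeder -0.051 0.0029
t 5.4 p [ 0.6237 -0.0208  0.1954] yaw 100.7 F [-0.3 -0.4 -0.8] w -0.0001 q [ 0.44  0.42 -0.63  1.49  0.25  1.32 -0.03]
```

View pics/wrist3.png

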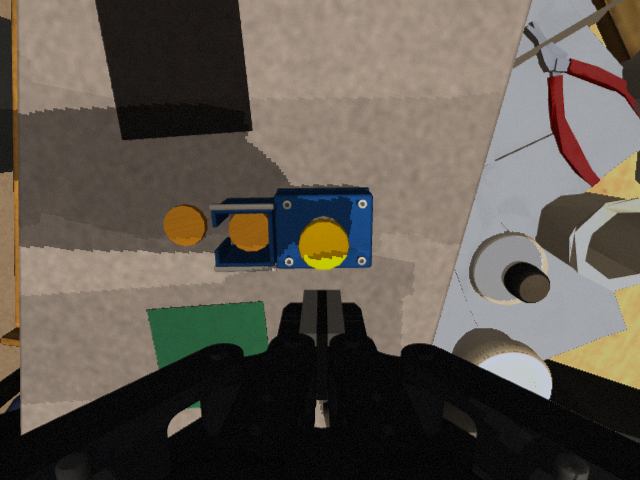

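```bash
python3 go.py .519 .008 .16 101.7
```

```text
t 5.4 p [ 0.6237 -0.0208  0.1954] yaw 100.7 F [-0.3 -0.4 -0.8] w -0.0001 q [ 0.44  0.42 -0.63  1.49  0.25  1.32 -0.03]
shift [ 0.0638 -0.1299  0.0472] turn [-0.0002  0.0003 -0.0027] dist 0.114
```

Call:
{"api": "step_arm", "payload": {
  "commands": [
    [[0,0,0],[0.012,-0.026,0],0.165],
    [[0,0,0],[0.025,-0.052,0],0.165],
    [[0,0,-0.001],[0.038,-0.078,0.01],0.165],
    [[0,0,-0.001],[0.051,-0.104,0.02],0.165],
    [[0,0,-0.002],[0.064,-0.13,0.034],0.165],
    [[0,0,-0.0027],[0.064,-0.13,0.047],0.165],
    [[0,0,-0.0027],[0.064,-0.13,0.047],0.165],
    [[0,0,-0.0027],[0.064,-0.13,0.047],0.165]
  ]
}}

```text
time_s: 6.4
tcp_pos: [0.5195, 0.008, 0.1603]
eef_rot: [[-0.202, 0.979, -0.001], [0.979, 0.202, -0.002], [-0.002, -0.001, -1.0]]
ft_force: [0.0, -1.0, -1.1]
grip_width: 0.0139
```

```bash
python3 go.py .519 .008 .0535 101.7
```

```text
t 6.4 p [0.5195 0.008  0.1603] yaw 101.7 F [ 0.  -1.  -1.1] w 0.0139 q [ 0.51  0.22 -0.68  1.8   0.15  1.18 -0.02]
shift [ 0.0004 -0.0005  0.1424] turn [-0.0002  0.0002 -0.0001] dist 0.107
```

Call:
{"api": "step_arm", "payload": {
  "commands": [
    [[0,0,0],[0,0,0.03],0.165],
    [[0,0,0],[0,0,0.06],0.165],
    [[0,0,0],[0,0,0.09],0.165],
    [[0,0,0],[0,0,0.11],0.165],
    [[0,0,0],[0,0,0.125],0.165],
    [[0,0,0],[0,0,0.135],0.165],
    [[0,0,0],[0,0,0.14],0.165],
    [[0,0,0],[0,0,0.14],0.165]
  ]
}}

```text
time_s: 7.4
tcp_pos: [0.5196, 0.0078, 0.0554]
eef_rot: [[-0.202, 0.979, -0.001], [0.979, 0.202, -0.002], [-0.002, -0.001, -1.0]]
ft_force: [-0.9, 0.0, 0.7]
grip_width: 0.0143
```

```bash
python3 go.py .519 .008 .0535 101.7; python3 look.py 4 scene wrist
```

```text
t 7.4 p [0.5196 0.0078 0.0554] yaw 101.7 F [-0.9  0.   0.7] w 0.0143 q [ 0.46  0.35 -0.65  1.9   0.26  0.97 -0.1 ]
shift [ 0.0004 -0.0007  0.0025] turn [-0.0002  0.0002 -0.0001] dist 0.002
scene 112 [307.3 211.5] med [ 0.6234 -0.0147  0.1155] ctr [ 0.6234 -0.0141  0.1155] feeder 0.0489 0.0025
wrist 2624 [321.5 403.5] med [ 0.5277 -0.0293  0.0586] ctr [ 0.5281 -0.0298  0.058 ] feeder -0.0476 0.0065
```

View pics/wrist4.png

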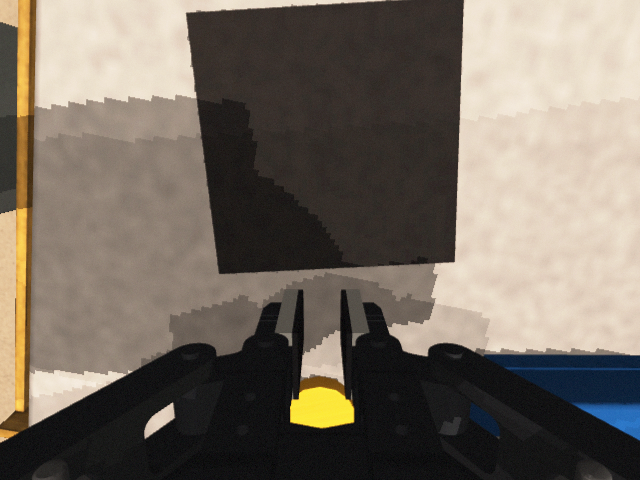

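The blank shows between the finger gap, centred at (321,395), and the fingers clear the feeder. Now I push.

Call:
{"api": "step_arm", "payload": {
  "commands": [
    [[0,0,0],[0,0,0.0025],0.165],
    [[0,0,0],[-0.012,0,0.003],0.165],
    [[0,0,0],[-0.024,0,0.003],0.165],
    [[0,0,0],[-0.036,0.001,0.003],0.165],
    [[0,0,0],[-0.048,0.002,0.003],0.165],
    [[0,0,0],[-0.06,0.003,0.003],0.165],
    [[0,0,0],[-0.072,0.004,0.003],0.165],
    [[0,0,0],[-0.084,0.005,0.003],0.165]
  ]
}}

```text
time_s: 8.5
tcp_pos: [0.5344, -0.0497, 0.0538]
eef_rot: [[-0.206, 0.979, -0.005], [0.979, 0.206, 0.002], [0.003, -0.004, -1.0]]
ft_force: [-19.2, 15.9, 22.0]
grip_width: 0.014
```

```bash
python3 go.py .5515 -.114 .0535 101.7; python3 look.py 5 scene wrist top
```

```text
t 8.5 p [ 0.5344 -0.0497  0.0538] yaw 101.9 F [-19.2  15.9  22. ] w 0.014 q [ 0.54  0.39 -0.62  1.85  0.26  0.99  0.01]
shift [-0.0886  0.0047  0.0002] turn [-0.0007 -0.0004  0.0005] dist 0.067
scene 128 [307.9 211.9] med [ 0.6217 -0.0145  0.1151] ctr [ 0.6218 -0.0142  0.1151] feeder 0.0474 0.0028
scene 28 [349.8 236.1] med [ 0.5426 -0.061   0.0596] ctr [ 0.5472 -0.0661  0.058 ] feeder -0.0362 -0.033
wrist 4963 [462.6 302.1] med [ 0.5778 -0.0284  0.0747] ctr [ 0.5775 -0.0281  0.0747] feeder 0.0012 -0.0019
wrist 3041 [321.8 369.6] med [ 0.5398 -0.0719  0.0587] ctr [ 0.54   -0.0724  0.058 ] feeder -0.0446 -0.0376
top 103 [329.4 216.2] med [ 0.6257 -0.0196  0.1147] ctr [ 0.6255 -0.0183  0.1147] feeder 0.0501 -0.002
```

View pics/wrist5.png

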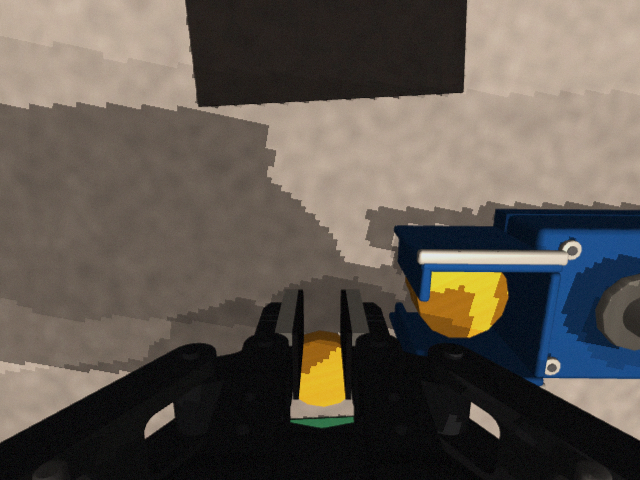

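The flared finger linkage at about (455,355) bears on the magazine wall, which explains the 22 N. The blank is still flat at feeder (-0.045, -0.038). I'll back off, lift, and turn the jaw axis along the push, so the linkage runs clear of the magazine.

Call:
{"api": "step_arm", "payload": {
  "commands": [
    [[0,0,0],[0.006,0,-0.002],0.165],
    [[0,0,0],[0.014,0,-0.004],0.165],
    [[0,0,0],[0.02,-0.002,-0.02],0.165],
    [[0,0,0],[0.02,-0.002,-0.05],0.165],
    [[0,0,0],[0.02,-0.002,-0.08],0.165],
    [[0,0,0],[0.02,-0.002,-0.11],0.165],
    [[0,0,0],[0.02,-0.002,-0.12],0],
    [[0,0,0],[0.02,-0.002,-0.12],0]
  ]
}}

```text
time_s: 9.65
tcp_pos: [0.5307, -0.0367, 0.1443]
eef_rot: [[-0.204, 0.979, -0.003], [0.979, 0.204, -0.0], [0.0, -0.003, -1.0]]
ft_force: [0.3, 0.3, -0.0]
grip_width: 0.0002
```

```bash
python3 go.py .5286 -.0241 .14 191.7; python3 look.py 6 wrist scene
```

```text
t 9.65 p [ 0.5307 -0.0367  0.1443] yaw 101.8 F [ 0.3  0.3 -0. ] w 0.0002 q [ 0.56  0.26 -0.66  1.79  0.18  1.15  0.05]
shift [0.017  0.0007 0.0057] turn [-0.0003 -0.0004 -0.2497] dist 0.013
wrist 2001 [406.9 259.6] med [ 0.5773 -0.0274  0.0747] ctr [ 0.5771 -0.0275  0.0747] feeder 0.0008 -0.0011
wrist 3578 [530.8 282.3] med [ 0.623  -0.0155  0.1156] ctr [ 0.623  -0.0155  0.1156] feeder 0.0483 0.0013
wrist 132 [323.2 287. ] med [ 0.5368 -0.0597  0.0553] ctr [ 0.5368 -0.0591  0.058 ] feeder -0.045 -0.024
wrist 54 [342.9 297.4] med [ 0.5499 -0.064   0.058 ] ctr [ 0.5499 -0.0632  0.058 ] feeder -0.033 -0.0307
scene 127 [307.8 211.9] med [ 0.6223 -0.0142  0.1153] ctr [ 0.6218 -0.014   0.1153] feeder 0.0474 0.0029
scene 21 [329.4 230.2] med [ 0.5797 -0.0359  0.0745] ctr [ 0.5801 -0.0363  0.0745] feeder 0.0021 -0.0104
scene 124 [354.9 236.7] med [ 0.5368 -0.0707  0.0585] ctr [ 0.5377 -0.072   0.058 ] feeder -0.0468 -0.0368
```

Call:
{"api": "step_arm", "payload": {
  "commands": [
    [[0,0,-0.029],[0.008,0,0],0],
    [[0,0,-0.058],[0.017,0,0],0],
    [[0,0,-0.087],[0.017,0,0],0],
    [[0,0,-0.116],[0.017,0,0],0],
    [[0,0,-0.145],[0.017,0,0],0],
    [[0,0,-0.174],[0.017,0,0],0],
    [[0,0,-0.203],[0.017,0,0],0],
    [[0,0,-0.232],[0.017,0,0],0]
  ]
}}

```text
time_s: 10.75
tcp_pos: [0.527, -0.0242, 0.1424]
eef_rot: [[-0.995, -0.099, -0.006], [-0.099, 0.995, 0.001], [0.006, 0.001, -1.0]]
ft_force: [0.3, -0.8, 0.2]
grip_width: -0.0003
```

```bash
python3 go.py .5286 -.0241 .0545 191.7
```

```text
t 10.75 p [ 0.527  -0.0242  0.1424] yaw -174.3 F [ 0.3 -0.8  0.2] w -0.0003 q [ 0.72  0.31 -0.88  1.79  0.26  1.17  1.43]
shift [-0.0028 -0.0003  0.1171] turn [ 0.0002 -0.0009 -0.0168] dist 0.088
```

Call:
{"api": "step_arm", "payload": {
  "commands": [
    [[0,0,-0.008],[-0.003,0,0.02],0],
    [[0,0,-0.0168],[-0.003,0,0.04],0],
    [[0,0,-0.0168],[-0.003,0,0.06],0],
    [[0,0,-0.0168],[-0.003,0,0.08],0],
    [[0,0,-0.0168],[-0.003,0,0.1],0],
    [[0,0,-0.0168],[-0.003,0,0.112],0],
    [[0,0,-0.0168],[-0.003,0,0.117],0],
    [[0,0,-0.0168],[-0.003,0,0.117],0]
  ]
}}

```text
time_s: 11.75
tcp_pos: [0.5288, -0.0238, 0.0546]
eef_rot: [[-0.979, -0.203, -0.006], [-0.203, 0.979, 0.001], [0.006, 0.002, -1.0]]
ft_force: [-0.3, -0.2, 0.5]
grip_width: 0.0
```

```bash
python3 go.py .5466 -.1113 .0545 191.7; python3 look.py 7 wrist scene
```

```text
t 11.75 p [ 0.5288 -0.0238  0.0546] yaw -168.3 F [-0.3 -0.2  0.5] w 0.0 q [ 0.67  0.44 -0.84  1.86  0.38  1.02  1.45]
shift [ 0.0005 -0.119  -0.    ] turn [ 0.0003 -0.0009  0.    ] dist 0.089
wrist 5085 [185.2 312.6] med [ 0.5381 -0.073   0.0586] ctr [ 0.5385 -0.0732  0.058 ] feeder -0.0462 -0.0381
scene 128 [307.9 211.9] med [ 0.6219 -0.0144  0.1153] ctr [ 0.6217 -0.014   0.1153] feeder 0.0473 0.003
scene 113 [355.6 236.9] med [ 0.5329 -0.0704  0.0586] ctr [ 0.5361 -0.0725  0.058 ] feeder -0.0484 -0.037
```

View pics/wrist7.png

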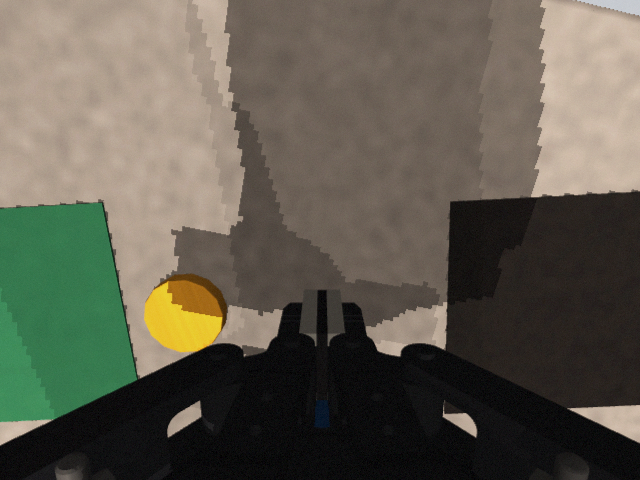

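The blank at (185,312) is in line with the fingers at (322,310), and nothing else is in the path. I push along tool -y.

Call:
{"api": "step_arm", "payload": {
  "commands": [
    [[0,0,0],[0,-0.012,0],0],
    [[0,0,0],[0,-0.022,0],0],
    [[0,0,0],[0,-0.031,0],0],
    [[0,0,0],[0,-0.04,0],0],
    [[0,0,0],[0,-0.049,0],0],
    [[0,0,0],[0,-0.058,0],0],
    [[0,0,0],[0,-0.066,0],0],
    [[0,0,0],[0,-0.07,0],0]
  ]
}}

```text
time_s: 12.85
tcp_pos: [0.5398, -0.0757, 0.055]
eef_rot: [[-0.979, -0.203, -0.005], [-0.203, 0.979, 0.001], [0.005, 0.002, -1.0]]
ft_force: [-0.4, 1.0, -0.1]
grip_width: 0.0001
```

```bash
cat >> look.py <<'E'
    m=(mask(c,(60,100,30),(90,255,255))>0)&(abs(W[...,2]-.05)<.009)&(abs(W[...,0]-.56)<.08)&(abs(W[...,1]+.142)<.08)
    P=W[m][:,:2].astype(np.float32)
    if len(P): print(n,'green',np.round(cv2.minAreaRect(P)[0],4),np.round(cv2.minAreaRect(P)[1],4),cv2.minAreaRect(P)[2])
E
python3 go.py; python3 look.py 8 wrist scene
```

```text
t 12.85 p [ 0.5398 -0.0757  0.055 ] yaw -168.3 F [-0.4  1.  -0.1] w 0.0001 q [ 0.73  0.46 -0.81  1.82  0.39  1.03  1.54]
wrist 3942 [259.4 308.6] med [ 0.5413 -0.098   0.0586] ctr [ 0.5423 -0.0981  0.058 ] feeder -0.0475 -0.0633
wrist 307 [451.7 415.4] med [ 0.5631 -0.0218  0.0721] ctr [ 0.5629 -0.0218  0.0721] feeder -0.0119 0.0073
wrist green [ 0.5597 -0.1417] [0.0903 0.0909] 15.210948944091797
scene 127 [307.8 211.8] med [ 0.6222 -0.0151  0.1152] ctr [ 0.622  -0.0142  0.1152] feeder 0.0475 0.0027
scene 43 [363.6 231.4] med [ 0.5324 -0.0979  0.0585] ctr [ 0.5346 -0.0983  0.058 ] feeder -0.055 -0.0619
```

Call:
{"api": "step_arm", "payload": {
  "commands": [
    [[0,0,0],[0,-0.008,0],0],
    [[0,0,0],[0,-0.017,0],0],
    [[0,0,0],[0,-0.026,0],0],
    [[0,0,0],[0,-0.035,0],0],
    [[0,0,0],[0,-0.044,0],0],
    [[0,0,0],[0,-0.052,0],0],
    [[0,0,0],[0,-0.058,0],0],
    [[0,0,0],[0,-0.06,0],0]
  ]
}}

```text
time_s: 13.95
tcp_pos: [0.5489, -0.12, 0.0548]
eef_rot: [[-0.979, -0.202, -0.005], [-0.202, 0.979, 0.0], [0.005, 0.002, -1.0]]
ft_force: [-0.2, 0.4, 0.5]
grip_width: -0.0003
```

```bash
python3 go.py; python3 look.py 9 wrist scene
```

```text
t 13.95 p [ 0.5489 -0.12    0.0548] yaw -168.3 F [-0.2  0.4  0.5] w -0.0003 q [ 0.78  0.49 -0.79  1.78  0.4   1.04  1.62]
wrist 3925 [259.2 308.8] med [ 0.5504 -0.1424  0.0587] ctr [ 0.5515 -0.1425  0.058 ] feeder -0.0476 -0.1086
wrist 580 [544.6 391.4] med [ 0.5626 -0.0272  0.0587] ctr [ 0.5635 -0.0258  0.058 ] feeder -0.0121 0.0032
wrist green [ 0.5597 -0.1416] [0.0903 0.0904] 15.180060386657715
scene 129 [307.8 211.9] med [ 0.6217 -0.0143  0.1154] ctr [ 0.6217 -0.0138  0.1154] feeder 0.0473 0.0031
scene 40 [372.6 220.1] med [ 0.5404 -0.14    0.0595] ctr [ 0.5437 -0.1426  0.058 ] feeder -0.0552 -0.1071
```

The blank is about 9 mm from the sheet's centre, well inside. I back off and lift clear.

Call:
{"api": "step_arm", "payload": {
  "commands": [
    [[0,0,0],[0,0.008,0],0],
    [[0,0,0],[0,0.018,0],0],
    [[0,0,0],[0,0.02,-0.03],0],
    [[0,0,0],[0,0.02,-0.07],0],
    [[0,0,0],[0,0.02,-0.11],0],
    [[0,0,0],[0,0.02,-0.15],0],
    [[0,0,0],[0,0.02,-0.18],0],
    [[0,0,0],[0,0.02,-0.18],0]
  ]
}}

```text
time_s: 15.05
tcp_pos: [0.5473, -0.1045, 0.1913]
eef_rot: [[-0.979, -0.203, -0.003], [-0.203, 0.979, -0.001], [0.003, 0.0, -1.0]]
ft_force: [0.3, -0.3, -0.6]
grip_width: 0.0
```

```bash
python3 go.py; python3 look.py 10 wrist scene
```

```text
t 15.05 p [ 0.5473 -0.1045  0.1913] yaw -168.3 F [ 0.3 -0.3 -0.6] w 0.0 q [ 0.83  0.33 -0.87  1.66  0.26  1.28  1.69]
wrist 1427 [268.9 227.6] med [ 0.5528 -0.1401  0.0587] ctr [ 0.553  -0.1402  0.058 ] feeder -0.0456 -0.1066
wrist 1360 [424.6 296.6] med [ 0.5754 -0.0254  0.0745] ctr [ 0.5749 -0.0256  0.0745] feeder -0.0009 0.0011
wrist 96 [446.6 407.5] med [ 0.6296 -0.0066  0.1156] ctr [ 0.6296 -0.0065  0.1156] feeder 0.0566 0.0087
wrist green [ 0.5597 -0.1416] [0.0899 0.09  ] 15.076295852661133
scene 128 [307.8 211.9] med [ 0.6218 -0.015   0.1149] ctr [ 0.6222 -0.0144  0.1149] feeder 0.0477 0.0025
scene 113 [368.7 219.4] med [ 0.5516 -0.1382  0.0585] ctr [ 0.5516 -0.1386  0.058 ] feeder -0.0466 -0.1049
```

View pics/scene10.png

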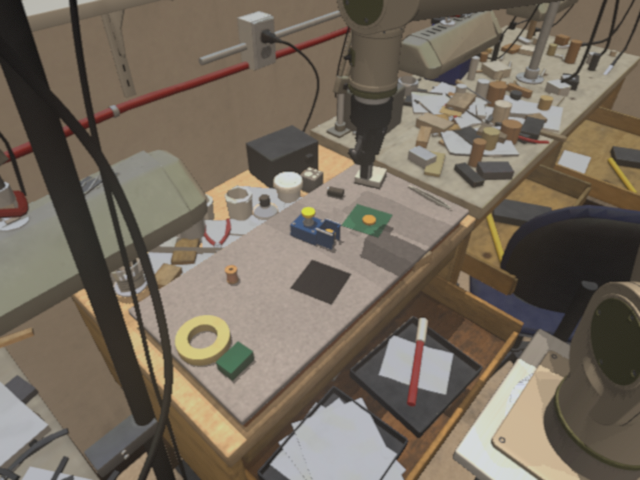

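The blank lies on the green sheet at (369,219), 7–9 mm from its centre. The plunger is up, the stack is in place, the bystanders look unmoved and the robot is clear.

```bash
python3 -c "
from workcell import robot
print(robot.finish_job())"
```

```text
the job is handed in; nothing more can be done
None
```

I pressed the plunger once to its hard stop and let it come up. One blank came out, and I pushed it along the board onto the green sheet with the closed fingertips. I then lifted clear and handed the job in at about 15 s; it reported no verdict.

- **Blank:** both cameras put it flat on the board (top at about 0.0586 m). It is 7–9 mm from the green sheet's centre, against the 31 mm allowed.
- **Feeder:** the cap is back at 0.115 m, so the plunger is up. The top of the stack dropped 8 mm, as expected, and is still centred in the magazine.
- **Bystanders:** they look unmoved in the last picture; I did not measure them.
- **Robot:** it is clear of everything, with the wrist force near zero.

**Contact during the first push:** the gripper's finger linkage leaned on the fixed magazine wall, and the wrist read about 33 N in total at the end of that move. It may have been higher during the move, and I can't confirm it stayed under the 40 N limit for the gripper's body. I backed off, turned the tool 90°, and finished the push without touching the magazine again.

**Disagreements between readings:** cameras differed by 2–4 mm while the view was clear. While the fingers hid part of the blank they differed by up to 8 mm.

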